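Seat a pot in the holding wheel by fingertip pushes and close the jaw on it

TASK

The upside-down terracotta pot is to be held on the aluminium wheel for waxing its foot. With the fingers, gently push it along the wheel until it rests against both blue posts, and only then push the orange plate of the sliding jaw from behind until its blue pad rests against the pot, with the pot still against both posts. Push only: do not pinch or lift the pot or the jaw, keep the pot flat on the wheel, press neither of them hard, and leave everything else on the table and wheel where it stands.

Things in the scene. Friction and masses are not known exactly. Their poses are not given: they have to be found in the camera images.
- pot: The pot: hard bisque-fired terracotta, upside down, too wide to grip; round, straight wall of radius 50 mm up to 45 mm, then narrowing to radius 45 mm at its flat top, 60 mm high; about 0.3 to 0.6 kg, slides on the wheel at about 1 to 3 N. Origin: centre of its underside, z up.
- wheel: The holding wheel, fixed, does not turn: aluminium disc of radius 165 mm, its top 50 mm above the table, with a 50 mm wide slot arm out to 240 mm along its own -x. Origin: its centre at table height. Its x axis points from the jaw along the slot to the gap between the two blue posts; z up.
- seat (a point): Centre of the wheel's top face (50 mm above the table), axes as the wheel's: the pot's underside centre is here when it rests against both posts. The posts, radius 10 mm, 45 mm high, stand at (+38.6, +46.0) and (+38.6, -46.0) mm from here; their sleeves turn freely, so the pot rolls into the seat without sticking.
- jaw (a joint): Travel of the sliding jaw in m, along the wheel's own +x (towards the posts); starts between 0 and 0.02 (open), the pad meets a seated pot at about 0.14, end of travel 0.15. Sliding friction about 2.5 N, no spring: it stays where it is left.
- pad_face (a point): Centre of the front face of the jaw's blue pad, the face that meets the pot (21 mm above the wheel's top face). The pad is 12 mm thick, 90 mm wide, its top 41 mm above the wheel's top face, and is fixed to the front of the orange plate. This point is 50 mm from the pot's axis when pad and pot touch. Axes as the wheel's.
- push_face (a point): Centre of the outer face of the jaw's orange plate, to be pushed towards the wheel's +x (23.5 mm above the wheel's top face, 24 mm behind the pad's front face). The plate is 12 mm thick, 100 mm wide, its top 46 mm above the wheel's top face. Axes as the wheel's.
- wax_jar: Bystander on the wheel, beyond the posts: white jar with yellow cap, radius 20 mm, 45 mm high. Origin: centre of its underside.
- sprayer: Bystander: green spray bottle with white head, radius 36 mm, 190 mm high. Origin: centre of its underside.
- bowl: Bystander: white bowl, radius 75 mm, 70 mm high. Origin: centre of its underside.
- mug: Bystander: blue mug, radius 40 mm, 90 mm high, handle at its +y. Origin: centre of its underside.
- tool_cup: Bystander: white cup of pottery tools, radius 42 mm, 100 mm high, tools up to 215 mm. Origin: centre of its underside.
- rib: Bystander: flat wooden rib, 105 by 60 mm, 8 mm thick. Origin: near its middle, underside.
- brush: Bystander: brush lying on the table. Origin: near its middle, underside.
Mind the look-alikes: they are no part of the job. What is shaped like the pot but green or turquoise is not meant.

How it is judged:
By the outcome, as a careful person would: the job done as asked, in the order asked, and still so for the second after the job is handed in, with the robot touching nothing.
It also fails if it takes over 72 s, if anything falls off the work surface, if the arm or the gripper's body presses on something with over 40 N, if the wrist force passes 120 N, or if a joint passes its speed limit or range.

ROBOT

A 6-joint arm with a two-finger parallel gripper is mounted at the origin on the work surface. World frame = base frame: x ahead of the robot, y to its left, z up, the work surface at z = 0. Lengths are in m, angles in rad, forces in N, time in s.
With the tool pointing down it reaches from about 0.225 to 0.725 m from the base axis. Payload 3.1 kg.
Tool frame: the origin (TCP) lies at the very end of the fingers, on their centre line; the grasp point (between the pads) lies 19 mm behind it; z points along the fingers, x is the direction in which the jaws open and shut, and the axes are right-handed (so a half turn about z gives the same grasp; the last joint's range is limited). The gripper opens to 85 mm and grips with 20 to 120 N. Pads are 22 mm wide; open, the fingers measure 114 mm over their backs; the gripper's body (76 mm by 85 mm) begins 54 mm behind the grasp point. The pads swing forward as they close: fully open they stand 13 mm farther back than shut.
Start: joints at [-1.375, 0.048, 0.099, 1.622, 0, 1.443], TCP at [0.167, -0.498, 0.197] pointing down, gripper open.
Joint ranges: [-2.91, 2.91], [-0.99, 1.94], [-1.21, 1.42], [-2.12, 2.29], [-1.49, 1.47], [-3.14, 3.14]. Speed limits (rad/s): [2.79, 2.79, 3.14, 3.14, 3.14, 3.14].

INTERFACE

Orientations are given as a unit quaternion [x, y, z, w].
In Python, from cell import bot gives the robot as it stands.
- The arm moves only by the tool send_rows, never from a script. Its argument "motion" is a list that holds one entry, the list of rows, each a list of 7 numbers: the finger opening in mm, from 0 to 85.4, then the shift along the tool's x, y, z in mm, then the turn, a rotation vector about the tool's x, y, z in rad. A call has 1 to 8 rows; each row shifts and turns the pose as measured when the row begins, along the tool's axes as they then stand; what a row does not reach is not made up. A row lasts 1/12 s, in which the tool goes at most 41.7 mm and 7.16 degrees, less where a joint would pass 70% of its speed; a pose out of reach is approached as far as the arm can. A call is refused whole if a number of a shift passes 41.7 or a number of a turn 0.125, either way. A call with a gripper value outside its range is refused whole. The fingers move at their own pace and stop on an object; "squeeze" is the grip in N (left out, the last holds). Time passes only in rows, so rows that do not move let the fingers close. It gives the time, the measured TCP pose, the force and the opening at its end, in the units of the state.
- bot.observe(): the state, without advancing time (a new reading comes with each control period).
- bot.camera(name): name is "scene" or "top"; returns a dict with "pixels" (400x640x3 uint8, red, green, blue), "fx", "fy", "cx", "cy" (pixels), "world_to_cam" (4x4, takes a point from world to camera coordinates). Camera axes: x right, y up, looking along -z (the intrinsics and any distortion apply to the point x, -y, -z); pixel columns grow to the right and rows downward; lengths in m; the calibration is good to about 2 mm. A picture is of the moment at which its call begins. There is no depth.
- bot.finish_job(): hands the job in, once; it reports no verdict.
The state is a dict: "clock": time; "joint_pos": joint angles; "qd": joint speeds; "effort": joint torques, N m; "position": TCP position; "orientation": TCP orientation; "wrist_force": force on the tool from outside, world axes, zero at the start; "torque": the same for the moment, N m; "opening": opening from 0.0 (shut) to 1.0 (fully open).
Only numpy, scipy, OpenCV 4.12 (cv2) and the standard library are available. Lean on these libraries where they do the work, as an engineer would, in place of code of your own. Each camera call takes 0.05 s, during which the arm holds its last target. There are 200 camera calls.

## Working session

There is one attempt and no reset: what is moved stays moved. The work goes in short steps, Python scripts to look and compute and a tool call to move; the robot and the scene stay as the last step left them, time stands still between calls to the robot, and variables do not carry over. Pictures are saved under pics/ and viewed, about 8 in all and at most 12, crops included, and the job is handed in when it is done.

Besides the shell and the picture viewer there is one more tool, called in YAML: its name, and indented under it one key for each argument. send_rows: Moves the arm, as the interface text tells. Its arguments: {"type":"object","properties":{"motion":{"type":"array"},"squeeze":{"type":"number"}},"required":["motion"]}

```bash
ls; mkdir -p pics; python3 - <<'E'
from cell import bot
import cv2,numpy as np
for n in("scene","top"):
    c=bot.camera(n);cv2.imwrite(f"pics/{n}0.png",c["pixels"][:,:,::-1])
    print(n,{k:(np.round(v,4).tolist() if hasattr(v,'shape') else v) for k,v in c.items() if k!="pixels"})
s=bot.observe();print(s)
E
```

```text
pics
scene {'fx': 433.27192589498384, 'fy': 433.27192589498384, 'cx': 323.8674176567275, 'cy': 201.03849332259597, 'world_to_cam': [[-0.6774, 0.7355, -0.0098, 0.3398], [-0.5138, -0.4636, 0.7219, 0.1884], [0.5264, 0.494, 0.692, -1.614], [0.0, 0.0, 0.0, 1.0]]}
top {'fx': 432.46162138480906, 'fy': 432.46162138480906, 'cx': 324.4108226339671, 'cy': 205.60238695858308, 'world_to_cam': [[0.0203, -0.9997, 0.0107, -0.0247], [0.9975, 0.021, 0.0675, -0.503], [-0.0677, 0.0093, 0.9977, -1.5588], [0.0, 0.0, 0.0, 1.0]]}
{'clock': 0.1, 'joint_pos': array([-1.37480667e+00,  4.86796159e-02,  9.77268276e-02,  1.62200995e+00,
        6.44476355e-06,  1.44299998e+00]), 'qd': array([-0.00202347, -0.0001395 ,  0.00424583, -0.00014013,  0.00118388,
       -0.00025276]), 'effort': array([ 3.22321677e-03, -3.39850616e+01,  3.20935786e+01,  1.58004393e-02,
       -9.58847636e-05, -1.37024557e-06]), 'position': array([ 0.16689971, -0.49709126,  0.1961189 ]), 'orientation': array([ 8.11836362e-01, -5.83884019e-01, -7.89408509e-04, -7.41740977e-04]), 'wrist_force': array([ 0.50474262,  0.66141433, -0.69607396]), 'torque': array([ 0.04222149,  0.00849564, -0.04826258]), 'opening': 1.0002173692348089}
```

View pics/top0.png

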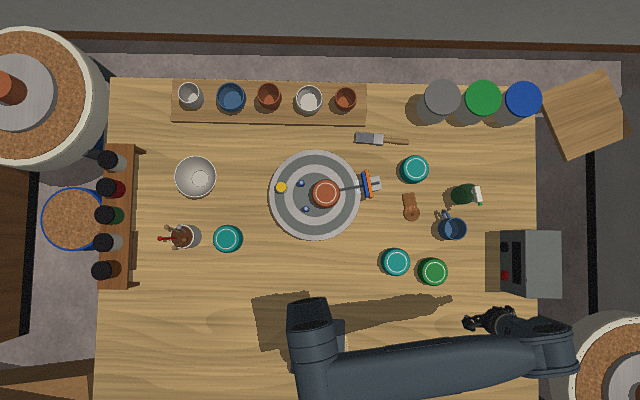

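View pics/scene0.png

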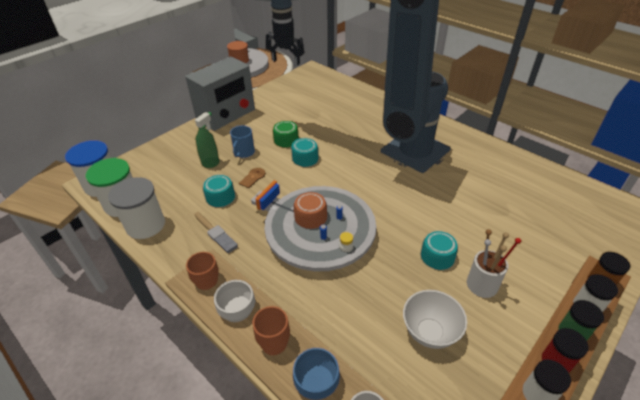

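The top view shows the wheel at about (315,195), the pot at (325,193), the jaw at (371,184) and the posts at (301,183) and (306,209). I'll enlarge that area to read it closer.

```bash
cat > h.py <<'E'
from cell import bot
import cv2,numpy as np
def crop(name,out,x0,y0,w,h,k=5):
    c=bot.camera(name); p=c["pixels"][y0:y0+h,x0:x0+w,::-1]
    cv2.imwrite(f"pics/{out}.png",cv2.resize(p,None,fx=k,fy=k,interpolation=cv2.INTER_CUBIC)); return c
def ray(c,u,v,z):
    "world point at height z seen at pixel u,v"
    T=c["world_to_cam"];R=T[:3,:3];o=-R.T@T[:3,3]
    d=R.T@np.array([(u-c["cx"])/c["fx"],-(v-c["cy"])/c["fy"],-1]);return o+d*(z-o[2])/d[2]
def proj(c,P):
    q=np.c_[np.atleast_2d(P),np.ones(len(np.atleast_2d(P)))]@c["world_to_cam"].T
    return np.c_[c["cx"]-c["fx"]*q[:,0]/q[:,2],c["cy"]+c["fy"]*q[:,1]/q[:,2]]
E
python3 -c "
from h import *
c=crop('top','c1',255,140,150,110,5)
"
```

```text
(no output)
```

View pics/c1.png

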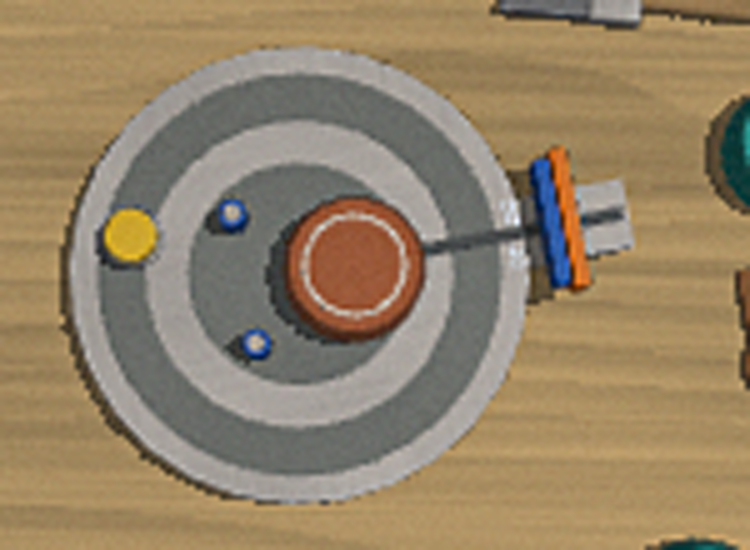

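The crop shows these positions (crop pixels at 5x): wheel rim centre about (298.5,274.5), post tops at (233,214) and (258,343), pot top at (355,266), orange plate top running from (558,150) to (581,289), slot end at about (620,215), and the jar at (130,235).

```bash
cat >> h.py <<'E'
def cr(c,u,v,z,x0=255,y0=140,k=5): return ray(c,x0+(u+.5)/k-.5,y0+(v+.5)/k-.5,z)
E
python3 - <<'E'
from h import *
c=bot.camera("top")
W=cr(c,298.5,274.5,.05);A=cr(c,233,214,.095);B=cr(c,258,343,.095)
print("wheel rim",W,"L/R",cr(c,70,275,.05),cr(c,528,275,.05))
print("posts",A,B,"dist",np.linalg.norm(A-B))
d=(A-B)[:2];d/=np.linalg.norm(d) # post line; wheel y = +-d
# wheel x ~ +world y; wheel y = rot90(x) 
x=np.array([-d[1],d[0]]); 
if x[1]<0:x=-x
print("axis from posts",x,np.degrees(np.arctan2(x[1],x[0])),"seat from posts",((A+B)/2)[:2]-.0386*x)
J1=cr(c,558,150,.096);J2=cr(c,581,289,.096);e=(J2-J1)[:2];print("plate",J1,J2,np.linalg.norm(e))
f=np.array([-e[1],e[0]])/np.linalg.norm(e);print("axis plate",np.degrees(np.arctan2(*f[::-1])))
print("plate mid",(J1+J2)/2); P=cr(c,355,267,.11);print("pot",P)
s=cr(c,624,216,.05);print("slot end",s, np.degrees(np.arctan2(*(W-s)[:2][::-1])),np.linalg.norm((W-s)[:2]))
y=np.array([-x[1],x[0]])
for n,q in(("pot",P),("plate",(J1+J2)/2),("jar",cr(c,130,235,.095)),("W",W)):
    r=q[:2]-W[:2];print(n,"wheel frame",r@x,r@y)
E
```

```text
wheel rim [0.54021465 0.02297052 0.05      ] L/R [0.5363791  0.18600377 0.05      ] [ 0.54335605 -0.14116652  0.05      ]
posts [0.57724803 0.06873043 0.095     ] [0.48783173 0.04928996 0.095     ] dist 0.09150522163422607
axis from posts [-0.21245195  0.97717151] 102.26608174300812 seat from posts [0.54074052 0.02129137]
plate [ 0.626878   -0.15656903  0.096     ] [ 0.530006   -0.17388462  0.096     ] 0.09840739030030264
axis plate -79.8655751674102
plate mid [ 0.578442   -0.16522683  0.096     ]
pot [ 0.54062315 -0.01660133  0.11      ]
slot end [ 0.58730225 -0.2094355   0.05      ] 101.45360576820572 0.23712823887948634
pot wheel frame -0.03875526791480923 0.008007942475777182
plate wheel frame -0.19202256201823373 0.002628220469977341
jar wheel frame 0.10974800050574533 -0.0451785486856528
W wheel frame 0.0 0.0
```

send_rows:
  motion:
    - [[0,-15.3,-30.9,-3,0,0,0],[0,-15.3,-30.9,-3,0,0,0],[0,-15.3,-30.9,-3,0,0,0],[0,-15.3,-30.9,-3,0,0,0],[0,-15.3,-30.9,-3,0,0,0],[0,-15.3,-30.9,-3,0,0,0],[0,-15.3,-30.9,-3,0,0,0],[0,-15.3,-30.9,-3,0,0,0]]
  squeeze: 20

```text
clock: 0.87
position: [0.3647, -0.2997, 0.2164]
orientation: [0.807, -0.59, -0.003, -0.001]
wrist_force: [0.8, -0.4, -0.3]
opening: -0.004
```

send_rows:
  motion:
    - [[0,-15.3,-30.9,0,0,0,0],[0,-15.3,-30.9,0,0,0,0],[0,-15.3,-30.9,0,0,0,0],[0,-15.3,-30.9,0,0,0,0],[0,-15.3,-30.9,0,0,0,0],[0,-15.3,-30.9,0,0,0,0],[0,-15.3,-30.9,0,0,0,0],[0,-15.3,-30.9,0,0,0,0]]

```text
clock: 1.53
position: [0.5712, -0.096, 0.2163]
orientation: [0.807, -0.59, -0.003, -0.0]
wrist_force: [0.4, -0.7, -0.8]
opening: 0.003
```

send_rows:
  motion:
    - [[0,0,0,0,0,0,-0.12],[0,0,0,0,0,0,-0.12],[0,0,0,0,0,0,-0.12],[0,0,0,0,0,0,-0.12],[0,0,0,0,0,0,-0.12],[0,0,0,0,0,0,-0.12],[0,0,0,0,0,0,-0.12],[0,0,0,0,0,0,-0.12]]

```text
clock: 2.2
position: [0.5756, -0.086, 0.2095]
orientation: [0.991, -0.13, -0.006, -0.004]
wrist_force: [-1.2, 0.1, 0.5]
opening: -0.003
```

send_rows:
  motion:
    - [[0,0,0,0,0,0,-0.12],[0,0,0,0,0,0,-0.12],[0,0,0,0,0,0,-0.12],[0,0,0,0,0,0,-0.12],[0,0,0,0,0,0,0]]

```text
clock: 2.62
position: [0.5747, -0.0856, 0.2072]
orientation: [0.993, 0.12, -0.007, -0.006]
wrist_force: [0.1, 0.6, 0.2]
opening: 0.0
```

```bash
cat >> h.py <<'E'
from scipy.spatial.transform import Rotation as Ro
W=np.array([.5405,.0222,.05]);a=np.radians(101.4)
X=np.array([np.cos(a),np.sin(a),0]);Y=np.array([-X[1],X[0],0])
def st():
    s=bot.observe();R=Ro.from_quat(s["orientation"]).as_matrix();r=s["position"]-W
    print("t %.2f open %.2f"%(s["clock"],s["opening"]),"TCP wheel mm",np.round([r@X*1e3,r@Y*1e3,r[2]*1e3],1),"F wheel",np.round([s["wrist_force"]@X,s["wrist_force"]@Y,s["wrist_force"][2]],1))
    print(" yaw_y",np.degrees(np.arctan2(R[1,1],R[0,1]))%360,"want",(np.degrees(a)+180)," z",np.round(R[:,2],4),"pos",s["position"].round(4))
    # remaining turn rotvec in tool frame to desired
    D=np.column_stack([-Y,-X,[0,0,-1]]);print(" turn",Ro.from_matrix(R.T@D).as_rotvec().round(4))
E
python3 -c "from h import *;st()"
```

```text
t 2.62 open 0.00 TCP wheel mm [-112.5  -12.2  157.2] F wheel [ 0.5 -0.2  0.2]
 yaw_y 283.8197072009279 want 281.4  z [-0.0154  0.0099 -0.9998] pos [ 0.5747 -0.0856  0.2072]
 turn [-0.013   0.0128  0.0423]
```

send_rows:
  motion:
    - [[0,-8,9,0,-0.013,0.013,0.042],[0,-8,9,0,0,0,0],[0,0,0,20,0,0,0],[0,0,0,20,0,0,0],[0,0,0,20,0,0,0],[0,0,0,15,0,0,0],[0,0,0,0,0,0,0]]

```text
clock: 3.2
position: [0.5624, -0.1101, 0.1303]
orientation: [0.996, 0.091, 0.001, 0.001]
wrist_force: [-0.8, -0.4, -0.8]
opening: 0.001
```

```bash
python3 -c "
from h import *;st()
a=crop('top','t2',265,150,130,90,5);b=crop('scene','s2',230,140,180,140,5)
p=cv2.imread('pics/s2.png');q=cv2.imread('pics/t2.png');q=cv2.resize(q,None,fx=.6,fy=.6);p=cv2.resize(p,None,fx=.44,fy=.44)
h=max(p.shape[0],q.shape[0]);f=lambda m:cv2.copyMakeBorder(m,0,h-m.shape[0],0,0,0)
m=np.hstack([f(q),f(p)]);print(m.shape);cv2.imwrite('pics/m2.png',m)"
```

```text
t 3.20 open 0.00 TCP wheel mm [-134.1    4.7   80.3] F wheel [-0.3  0.8 -0.8]
 yaw_y 280.47679570860606 want 281.4  z [ 2.6e-03 -9.0e-04 -1.0e+00] pos [ 0.5624 -0.1101  0.1303]
 turn [ 0.0013 -0.0024 -0.0161]
(308, 786, 3)
```

View pics/m2.png

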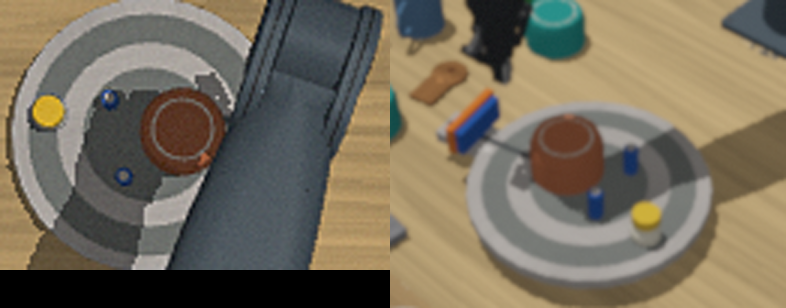

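The left half shows the pot still clear of the posts, with the arm hiding the jaw. The right half shows the fingertips above the gap between pot and pad, so I can go down there.

send_rows:
  motion:
    - [[0,0,0,15,0,0,-0.016],[0,0,0,15,0,0,0],[0,0,0,15,0,0,0],[0,0,0,12,0,0,0],[0,0,0,0,0,0,0]]

```text
clock: 3.72
position: [0.5705, -0.1134, 0.0844]
orientation: [0.995, 0.098, 0.01, 0.004]
wrist_force: [-1.4, -0.2, 0.3]
opening: -0.002
```

```bash
python3 -c "from h import *;st()"
```

```text
t 3.72 open -0.00 TCP wheel mm [-138.9   -2.6   34.4] F wheel [0.1 1.4 0.3]
 yaw_y 281.2748703197765 want 281.4  z [ 0.0215 -0.0067 -0.9997] pos [ 0.5705 -0.1134  0.0844]
 turn [ 0.0108 -0.0198 -0.0021]
```

send_rows:
  motion:
    - [[0,-4,0,5,0.011,-0.02,0],[0,-4,0,5,0,0,0],[0,0,-6,4,0,0,0],[0,0,0,0,0,0,0]]

```text
clock: 4.05
position: [0.5631, -0.11, 0.0732]
orientation: [0.995, 0.098, 0.001, 0.0]
wrist_force: [0.0, 0.6, -0.3]
opening: -0.002
```

```bash
python3 -c "from h import *;st()"
```

```text
t 4.05 open -0.00 TCP wheel mm [-134.     3.9   23.2] F wheel [ 0.5 -0.1 -0.3]
 yaw_y 281.20939520787937 want 281.4  z [ 2.7e-03 -5.0e-04 -1.0e+00] pos [ 0.5631 -0.11    0.0732]
 turn [ 0.001  -0.0025 -0.0033]
```

send_rows:
  motion:
    - [[0,0,-4,0,0,0,0],[0,0,-4,0,0,0,0],[0,0,-4,0,0,0,0],[0,0,-4,0,0,0,0],[0,0,-4,0,0,0,0],[0,0,-4,0,0,0,0],[0,0,-4,0,0,0,0]]

```text
clock: 4.63
position: [0.5584, -0.0798, 0.0754]
orientation: [0.995, 0.098, 0.003, 0.001]
wrist_force: [0.1, 0.1, 0.7]
opening: 0.0
```

```bash
python3 -c "from h import *;st()"
```

```text
t 4.63 open 0.00 TCP wheel mm [-103.5    2.6   25.4] F wheel [ 0.1 -0.1  0.7]
 yaw_y 281.2274773765347 want 281.4  z [ 0.0063 -0.0015 -1.    ] pos [ 0.5584 -0.0798  0.0754]
 turn [ 0.0027 -0.0059 -0.003 ]
```

send_rows:
  motion:
    - [[0,0,-2.5,0.8,0.002,-0.005,0],[0,0,-2.5,0.5,0,0,0],[0,0,-2.5,0.5,0,0,0],[0,0,-2.5,0.5,0,0,0],[0,0,-2.5,0.3,0,0,0],[0,0,-2.5,0.3,0,0,0],[0,0,-2.5,0.3,0,0,0],[0,0,-2.5,0.3,0,0,0]]

```text
clock: 5.3
position: [0.5561, -0.0616, 0.0735]
orientation: [0.995, 0.097, 0.002, 0.005]
wrist_force: [-0.2, -2.7, 1.8]
opening: -0.001
```

```bash
cat >> h.py <<'E'
def pot():
    "pot top centre from the scene camera by colour blob near the wheel, with the pot's own blob as reference"
    out=[]
    for n in("top","scene"):
        c=bot.camera(n);p=c["pixels"];hsv=cv2.cvtColor(p,cv2.COLOR_RGB2HSV)
        m=((hsv[...,0]<12)&(hsv[...,1]>90)&(hsv[...,2]>50)).astype(np.uint8)
        u,v=proj(c,W+[0,0,.03])[0].astype(int);k=np.zeros_like(m);cv2.circle(k,(u,v),45,1,-1)
        nb,l,s,cen=cv2.connectedComponentsWithStats(m*k);i=1+s[1:,4].argmax()
        q=(ray(c,*cen[i],.05+(.05 if n=="top" else .034))-W);out.append((n,s[i].tolist(),np.round([q@X*1e3,q@Y*1e3],1)))
    for o in out:print(*o)
E
python3 -c "from h import *;st();pot()"
```

```text
t 5.30 open -0.00 TCP wheel mm [-85.3   1.3  23.5] F wheel [-2.6  0.8  1.8]
 yaw_y 281.15924346539276 want 281.4  z [ 0.0049 -0.0086 -1.    ] pos [ 0.5561 -0.0616  0.0735]
 turn [ 0.0094 -0.0031 -0.0042]
top [309, 180, 16, 27, 216] [-7.9 -3.3]
scene [296, 194, 34, 36, 937] [-25.8  -1.8]
```

send_rows:
  motion:
    - [[0,0,-2.5,0.3,0.008,-0.003,-0.004],[0,0,-2.5,0.3,0,0,0],[0,0,-2.5,0.3,0,0,0],[0,0,-2.5,0.3,0,0,0],[0,0,-2.5,0.3,0,0,0],[0,0,-2.5,0.3,0,0,0]]

```text
clock: 5.9
position: [0.5544, -0.0475, 0.0733]
orientation: [0.995, 0.099, 0.002, 0.002]
wrist_force: [0.6, -3.5, 2.8]
opening: -0.001
```

```bash
python3 -c "from h import *;st();pot()"
```

```text
t 5.90 open -0.00 TCP wheel mm [-71.1   0.1  23.3] F wheel [-3.6  0.1  2.8]
 yaw_y 281.34474830503007 want 281.4  z [ 0.0035 -0.0037 -1.    ] pos [ 0.5544 -0.0475  0.0733]
 turn [ 0.0044 -0.0027 -0.001 ]
top [305, 180, 15, 28, 209] [ 7.8 -3. ]
scene [300, 195, 34, 37, 907] [-12.9  -1.3]
```

send_rows:
  motion:
    - [[0,0,-2,0.2,0.004,-0.002,0],[0,0,-2,0.2,0,0,0],[0,0,-2,0.2,0,0,0],[0,0,-1.5,0.2,0,0,0]]

```text
clock: 6.33
position: [0.5534, -0.0399, 0.0732]
orientation: [0.995, 0.099, 0.001, 0.001]
wrist_force: [0.4, -3.5, 3.9]
opening: 0.002
```

```bash
python3 -c "from h import *;st();pot()"
```

```text
t 6.33 open 0.00 TCP wheel mm [-63.4  -0.4  23.2] F wheel [-3.5  0.3  3.9]
 yaw_y 281.3562460062545 want 281.4  z [ 2.e-03 -8.e-04 -1.e+00] pos [ 0.5534 -0.0399  0.0732]
 turn [ 0.0012 -0.0018 -0.0008]
top [303, 180, 15, 28, 200] [15.4 -3.4]
scene [302, 196, 34, 37, 890] [-6.4 -1.5]
```

send_rows:
  motion:
    - [[0,0,-1.5,0,0,0,0],[0,0,-1.5,0,0,0,0]]

```text
clock: 6.6
position: [0.5529, -0.0368, 0.0732]
orientation: [0.995, 0.099, 0.001, 0.0]
wrist_force: [-0.1, -3.7, 3.7]
opening: 0.001
```

send_rows:
  motion:
    - [[0,0,-1.5,0,0,0,0]]

```text
clock: 6.68
position: [0.5529, -0.0356, 0.0732]
orientation: [0.995, 0.099, 0.001, 0.001]
wrist_force: [1.5, -5.6, 2.3]
opening: 0.0
```

send_rows:
  motion:
    - [[0,0,-1.5,0,0,0,0]]

```text
clock: 6.77
position: [0.5529, -0.0343, 0.0733]
orientation: [0.995, 0.099, 0.002, 0.001]
wrist_force: [1.6, -5.5, 2.8]
opening: 0.001
```

```bash
python3 -c "from h import *;st();pot();crop('scene','s3',265,170,110,100,6)"
```

```text
t 6.77 open 0.00 TCP wheel mm [-57.9  -1.   23.3] F wheel [-5.7 -0.5  2.8]
 yaw_y 281.3329057923939 want 281.4  z [ 0.0035 -0.0021 -1.    ] pos [ 0.5529 -0.0343  0.0733]
 turn [ 0.0028 -0.003  -0.0012]
top [302, 180, 13, 28, 187] [22.2 -5.1]
scene [303, 197, 34, 37, 862] [-1.2 -2.7]
```

View pics/s3.png

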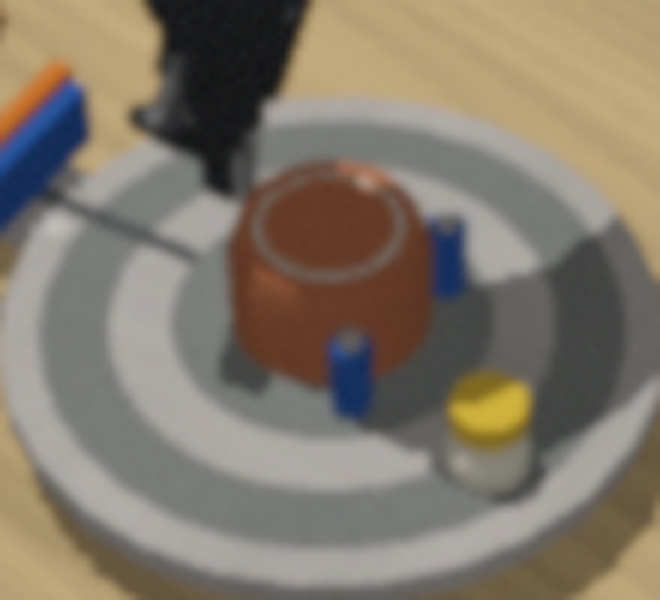

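The scene crop shows the pot about at the posts and the jaw still back. The wrist force has gone from 3.5 to 5.6 N, which suggests the pot is rolling along one post. I'll keep going in small steps.

send_rows:
  motion:
    - [[0,0,-1.2,0,0,0,0]]

```text
clock: 7.0
position: [0.553, -0.0332, 0.0733]
orientation: [0.995, 0.099, 0.002, 0.001]
wrist_force: [2.4, -5.2, 1.7]
opening: -0.0
```

send_rows:
  motion:
    - [[0,0,-1.2,0,0,0,0]]

```text
clock: 7.08
position: [0.5531, -0.0323, 0.0733]
orientation: [0.995, 0.099, 0.002, 0.001]
wrist_force: [2.4, -5.3, 1.5]
opening: 0.002
```

```bash
python3 -c "from h import *;st();pot()"
```

```text
t 7.08 open 0.00 TCP wheel mm [-55.9  -1.6  23.3] F wheel [-5.7 -1.3  1.5]
 yaw_y 281.32072425578286 want 281.4  z [ 0.0047 -0.0025 -1.    ] pos [ 0.5531 -0.0323  0.0733]
 turn [ 0.0034 -0.0041 -0.0014]
top [301, 180, 13, 26, 184] [24.8 -6.9]
scene [304, 198, 33, 36, 881] [ 0.5 -4.2]
```

Pot y is shifting towards the seat at a steady force, so I'll continue.

send_rows:
  motion:
    - [[0,0,-1.2,0,0,0,0]]

```text
clock: 7.27
position: [0.5532, -0.0313, 0.0734]
orientation: [0.995, 0.099, 0.003, 0.002]
wrist_force: [2.9, -5.0, 2.1]
opening: 0.002
```

send_rows:
  motion:
    - [[0,0,-1.2,0,0,0,0]]

```text
clock: 7.35
position: [0.5534, -0.0308, 0.0734]
orientation: [0.995, 0.098, 0.003, 0.002]
wrist_force: [3.2, -6.5, 2.0]
opening: 0.002
```

send_rows:
  motion:
    - [[0,0,-1.2,0,0,0,0]]

```text
clock: 7.43
position: [0.5534, -0.0308, 0.0735]
orientation: [0.995, 0.098, 0.003, 0.004]
wrist_force: [1.8, -6.9, 2.0]
opening: 0.002
```

```bash
python3 -c "from h import *;st();pot()"
```

```text
t 7.43 open 0.00 TCP wheel mm [-54.5  -2.2  23.5] F wheel [-7.1 -0.4  2. ]
 yaw_y 281.2573974692451 want 281.4  z [ 0.0066 -0.0069 -1.    ] pos [ 0.5534 -0.0308  0.0735]
 turn [ 0.0081 -0.0051 -0.0025]
top [300, 180, 13, 26, 168] [26.7 -9.1]
scene [304, 198, 33, 37, 875] [ 1.5 -4.9]
```

send_rows:
  motion:
    - [[0,0,-1.5,0,0,0,0]]

```text
clock: 7.62
position: [0.5534, -0.0309, 0.0735]
orientation: [0.995, 0.098, 0.003, 0.005]
wrist_force: [2.1, -6.9, 2.0]
opening: 0.002
```

send_rows:
  motion:
    - [[0,0,-1.5,0,0,0,0]]

```text
clock: 7.7
position: [0.5534, -0.031, 0.0736]
orientation: [0.995, 0.097, 0.003, 0.007]
wrist_force: [2.8, -6.4, 2.1]
opening: 0.001
```

```bash
python3 -c "from h import *;st();pot()"
```

```text
t 7.70 open 0.00 TCP wheel mm [-54.7  -2.1  23.6] F wheel [-6.8 -1.5  2.1]
 yaw_y 281.1541738337626 want 281.4  z [ 0.0074 -0.0131 -0.9999] pos [ 0.5534 -0.031   0.0736]
 turn [ 0.0143 -0.0047 -0.0043]
top [300, 180, 12, 26, 153] [28.  -8.8]
scene [304, 198, 33, 37, 874] [ 1.6 -5.2]
```

send_rows:
  motion:
    - [[0,0,4,0,0.014,-0.005,-0.004],[0,0,12,0,0,0,0],[0,0,14,0,0,0,0],[0,0,14,0,0,0,0],[0,0,10,-10,0,0,0],[0,0,0,-25,0,0,0],[0,0,0,-30,0,0,0],[0,0,0,-30,0,0,0]]

```text
clock: 8.47
position: [0.5525, -0.0844, 0.1528]
orientation: [0.995, 0.1, -0.018, -0.014]
wrist_force: [0.8, 0.6, -0.0]
opening: 0.004
```

send_rows:
  motion:
    - [[0,0,20,-15,0,0,0],[0,0,30,0,0,0,0],[0,0,30,0,0,0,0],[0,0,30,0,0,0,0],[0,0,20,0,0,0,0],[0,0,0,0,0,0,0]]

```text
clock: 8.97
position: [0.5818, -0.2217, 0.17]
orientation: [0.995, 0.1, -0.014, -0.016]
wrist_force: [-0.7, -0.1, -0.4]
opening: 0.001
```

```bash
python3 -c "from h import *;st();pot();crop('top','t4',255,140,150,110,5)"
```

```text
t 8.97 open 0.00 TCP wheel mm [-247.3    7.7  120. ] F wheel [ 0.1  0.7 -0.4]
 yaw_y 281.4117977820307 want 281.4  z [-0.0307  0.0295 -0.9991] pos [ 0.5818 -0.2217  0.17  ]
 turn [-0.035   0.0242  0.0006]
top [301, 180, 28, 29, 551] [0.5 1.3]
scene [303, 197, 34, 38, 883] [ 0.5 -3.6]
```

View pics/t4.png

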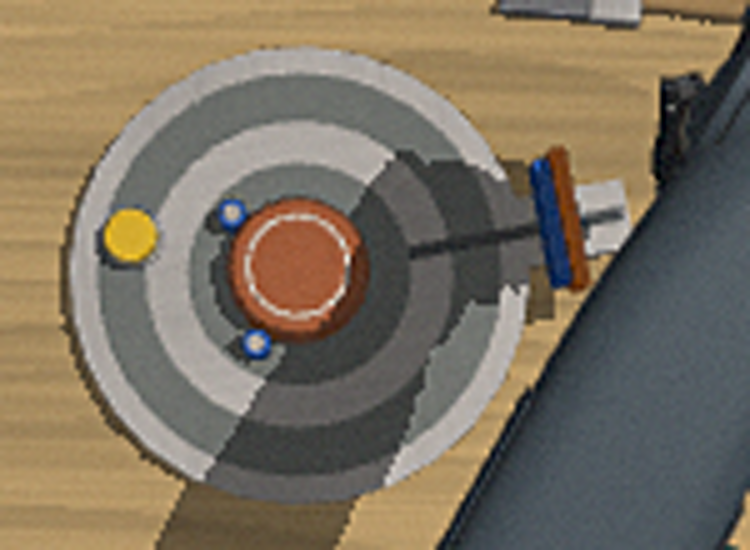

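The crop shows the pot's ring centred at about (298,266.5), with the pot touching both posts at (233,214) and (258,343). I'll check those distances against the 60 mm they must be.

```bash
python3 - <<'E'
from h import *
c=bot.camera("top");A=cr(c,233,214,.095);B=cr(c,258,343,.095)
p=c["pixels"];g=p[175:215,295:335].min(2)
m=(g>130).astype(np.uint8)  # pale ring on the pot's top
# ring pixels only near the pot
yy,xx=np.nonzero(m);d=np.hypot(xx+295-314.3,yy+175-193);k=(d<13)&(d>8)
(e0,e1),(w,h),_=cv2.fitEllipse(np.float32(np.c_[xx[k]+295,yy[k]+175]));print(k.sum(),e0,e1,w,h)
for u,v in((e0,e1),(255-.4+298/5,140-.4+266.5/5)):
    P=ray(c,u,v,.11);r=P-W;print([r@X*1e3,r@Y*1e3],np.linalg.norm((P-A)[:2]),np.linalg.norm((P-B)[:2]))
E
```

```text
59 314.0184631347656 192.6897735595703 19.996400833129883 20.179908752441406
[np.float64(0.9090630975210201), np.float64(-0.5334684066953002)] 0.05829784572954921 0.05908542321427166
[np.float64(0.4231547647891085), np.float64(0.2905476114514951)] 0.059241738840374605 0.05873586277079681
```

The pot sits within 1 mm of the seat and is 58–59 mm from both posts, so it is seated. Next I'll go down behind the orange plate.

send_rows:
  motion:
    - [[0,4,0,0,-0.035,0.024,0],[0,4,0,10,0,0,0],[0,0,0,20,0,0,0],[0,0,0,15,0,0,0],[0,0,0,0,0,0,0]]

```text
clock: 9.58
position: [0.5903, -0.2082, 0.1246]
orientation: [0.994, 0.106, 0.001, -0.002]
wrist_force: [-1.2, 0.2, -0.7]
opening: -0.0
```

```bash
python3 -c "from h import *;st()"
```

```text
t 9.58 open -0.00 TCP wheel mm [-235.7   -3.2   74.6] F wheel [ 0.4  1.1 -0.7]
 yaw_y 282.1515226664971 want 281.4  z [ 0.0016  0.0045 -1.    ] pos [ 0.5903 -0.2082  0.1246]
 turn [-0.004  -0.0025  0.0131]
```

send_rows:
  motion:
    - [[0,-4,3,12,-0.004,-0.002,0.013],[0,0,2,12,0,0,0],[0,0,0,12,0,0,0],[0,0,0,10,0,0,0],[0,0,0,4,0,0,0],[0,0,0,0,0,0,0]]

```text
clock: 10.08
position: [0.5877, -0.2093, 0.0708]
orientation: [0.995, 0.103, -0.0, -0.002]
wrist_force: [-0.5, 0.2, -0.2]
opening: -0.002
```

```bash
python3 -c "from h import *;st()"
```

```text
t 10.08 open -0.00 TCP wheel mm [-236.3   -0.5   20.8] F wheel [ 0.3  0.5 -0.2]
 yaw_y 281.77073090188816 want 281.4  z [-0.0013  0.0035 -1.    ] pos [ 0.5877 -0.2093  0.0708]
 turn [-0.0037  0.0006  0.0065]
```

send_rows:
  motion:
    - [[0,0,-4,0,-0.003,0,0.006],[0,0,-4,0,0,0,0],[0,0,-4,0,0,0,0],[0,0,-4,0,0,0,0],[0,0,-4,0,0,0,0],[0,0,-3,0,0,0,0],[0,0,-3,0,0,0,0],[0,0,-3,0,0,0,0]]

```text
clock: 10.75
position: [0.5835, -0.1788, 0.0743]
orientation: [0.995, 0.099, 0.002, 0.001]
wrist_force: [-0.2, 0.8, -0.4]
opening: 0.001
```

send_rows:
  motion:
    - [[0,0,-3,0,0,0,0],[0,0,-3,0,0,0,0],[0,0,-3,0,0,0,0],[0,0,-3,0,0,0,0],[0,0,-3,0,0,0,0]]

```text
clock: 11.17
position: [0.5804, -0.1625, 0.0746]
orientation: [0.995, 0.099, 0.002, 0.001]
wrist_force: [0.7, 0.5, 1.3]
opening: 0.001
```

```bash
python3 -c "from h import *;st()"
```

```text
t 11.17 open 0.00 TCP wheel mm [-188.9   -2.6   24.6] F wheel [ 0.3 -0.8  1.3]
 yaw_y 281.40290671775915 want 281.4  z [ 0.0051 -0.0017 -1.    ] pos [ 0.5804 -0.1625  0.0746]
 turn [ 0.0027 -0.0046  0.0001]
```

There is no push force yet, though contact was due by about -203, so I'll look before going on.

```bash
python3 -c "
from h import *
crop('scene','s5',220,140,130,100,6)"
```

```text
(no output)
```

View pics/s5.png

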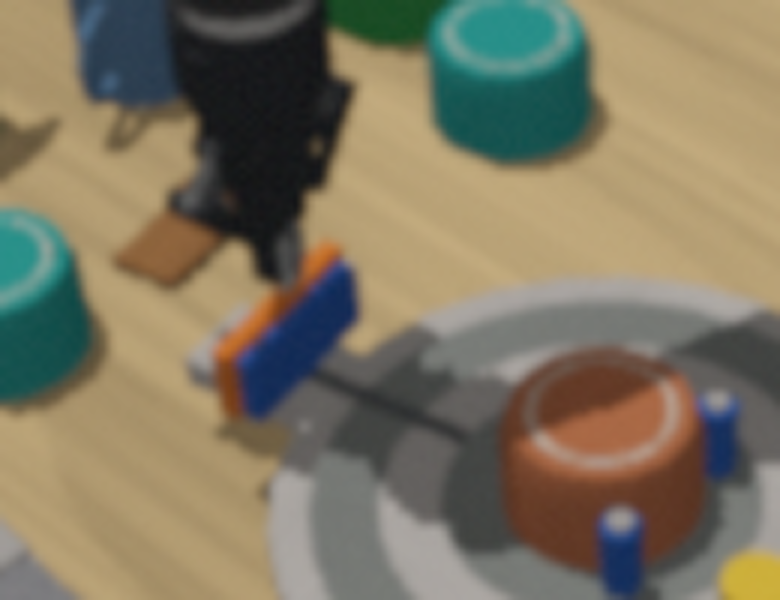

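The crop shows the fingertip directly behind the plate near its middle, at about (290,270), not above it. I'll carry on.

send_rows:
  motion:
    - [[0,-1,-3,0.2,0.002,-0.004,0],[0,0,-3,0.2,0,0,0],[0,0,-3,0.2,0,0,0],[0,0,-3,0.2,0,0,0]]

```text
clock: 11.55
position: [0.5766, -0.1496, 0.0736]
orientation: [0.995, 0.099, -0.0, 0.0]
wrist_force: [-0.6, -0.1, 0.3]
opening: -0.003
```

```bash
cat >> h.py <<'E'
def jaw():
    "front top edge of the pad from the blue blob in the scene camera: fit jaw x so model pad centre matches centroid"
    c=bot.camera("scene");hsv=cv2.cvtColor(c["pixels"],cv2.COLOR_RGB2HSV)
    m=((hsv[...,0]>105)&(hsv[...,0]<125)&(hsv[...,1]>150)&(hsv[...,2]>60)).astype(np.uint8)
    g=lambda x:proj(c,W+X*x+[0,0,.021])[0]
    nb,l,s,cen=cv2.connectedComponentsWithStats(m);best=None
    for i in range(1,nb):
        if s[i,4]<40:continue
        for x in np.arange(-.19,-.03,.001):
            e=np.linalg.norm(g(x)-cen[i])
            if best is None or e<best[0]:best=(e,x,s[i].tolist())
    print("pad x mm",best[1]*1e3,"px err",best[0],best[2])
E
python3 -c "from h import *;st();pot();jaw()"
```

```text
t 11.55 open -0.00 TCP wheel mm [-175.6   -1.4   23.6] F wheel [0.  0.6 0.3]
 yaw_y 281.39950701476573 want 281.4  z [-1.e-04 -0.e+00 -1.e+00] pos [ 0.5766 -0.1496  0.0736]
 turn [-0.      0.0001 -0.    ]
top [300, 179, 29, 30, 522] [1.3 1.1]
scene [303, 199, 34, 36, 876] [ 0.9 -5. ]
pad x mm -184.0 px err 1.2143133949017577 [261, 185, 18, 24, 181]
```

```bash
python3 - <<'E'
from h import *
import h
class F:
    def camera(s,n):
        c=dict(bot.camera(n));c["pixels"]=cv2.imread("pics/scene0.png")[:,:,::-1].copy();return c
h.bot=F();jaw();h.bot=bot
c=bot.camera("scene")
s=bot.observe();print("TCP px",proj(c,s["position"]), "crop", (proj(c,s["position"])-[230,150])*6)
for x in(-.198,-.174):
  print(x,(proj(c,[W+X*x+Y*y+[0,0,.044] for y in(-.048,0,.048)])-[230,150])*6)
crop("scene","s6",230,150,110,90,6)
E
```

```text
pad x mm -184.0 px err 1.0155904531070556 [261, 185, 18, 24, 182]
TCP px [[271.28606391 196.21819823]] crop [[247.71638348 277.30918939]]
-0.198 [[152.88382171 287.04785124]
 [210.69135112 231.57107291]
 [265.99145327 178.50062448]]
-0.174 [[191.32359113 303.9801199 ]
 [248.67283673 247.74173929]
 [303.51770657 193.95922425]]
```

View pics/s6.png

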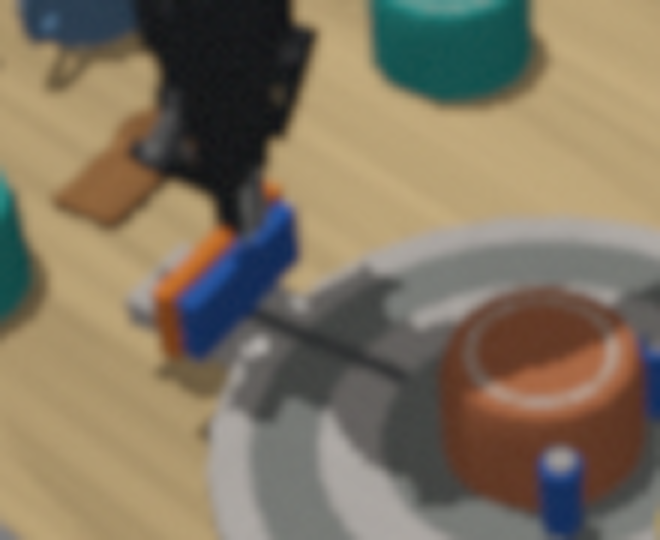

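```bash
python3 - <<'E'
from h import *
c=bot.camera("scene")
f=lambda a,b,z:W+X*a/1e3+Y*b/1e3+[0,0,z/1e3]
print("m2 px",proj(c,f(-134.1,4.7,80.3)),"seen about 283,175")
print("s3 crop",(proj(c,f(-57.9,-1,23.3))-[265,170])*6,"pot top back",(proj(c,f(-45,0,60))-[265,170])*6)
print("jar top s6",proj(c,f(110,-45,45)))
E
python3 - <<'E'
import cv2,sys
sys.path.insert(0,'.')
a=cv2.imread('pics/s2.png');a=a[0:350,150:500];b=cv2.imread('pics/s3.png')[60:410,100:450]
cv2.imwrite('pics/m7.png',cv2.hconcat([a,b]))
E
```

```text
m2 px [[282.14654949 185.96468886]] seen about 283,175
s3 crop [[230.75267698 240.32159893]] pot top back [[250.96062211 195.08477311]]
jar top s6 [[345.75483598 236.41230769]]
```

View pics/m7.png

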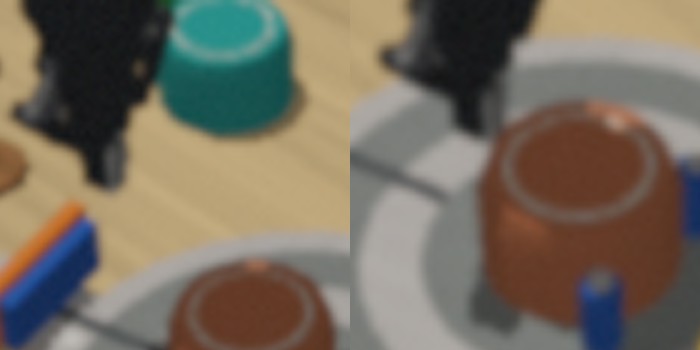

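The left panel (m2 pose) shows the tip at scene pixel (281,177.4), where the reported TCP projects to row 186. The right panel (s3) shows it at (302.5,202.5), against row 210. So the real fingertip is well above the reported TCP and it passed over the plate without touching. I'll work out the height offset.

```bash
python3 - <<'E'
from h import *
c=bot.camera("scene");s=bot.observe()
f=lambda a,b,z:W+X*a/1e3+Y*b/1e3+[0,0,z/1e3]
for d in range(0,45,5):
    print(d,proj(c,f(-134.1,4.7,80.3+d))[0].round(1),proj(c,f(-57.9,-1,23.3+d))[0].round(1))
print(s["joint_pos"].round(4),s["position"].round(4),s["effort"].round(2))
E
```

```text
0 [282.1 186. ] [303.5 210.1]
5 [282.  184.7] [303.4 208.9]
10 [281.9 183.4] [303.3 207.7]
15 [281.8 182.2] [303.2 206.5]
20 [281.6 180.9] [303.2 205.2]
25 [281.5 179.6] [303.1 204. ]
30 [281.4 178.3] [303.  202.8]
35 [281.2 177. ] [303.  201.6]
40 [281.1 175.7] [302.9 200.3]
[-3.6700e-01  2.3860e-01  6.5400e-02  1.3973e+00 -1.0000e-04  1.0049e+00] [ 0.5767 -0.1501  0.0737] [ 4.000e-02 -4.100e+01  3.189e+01  0.000e+00  0.000e+00 -0.000e+00]
```

send_rows:
  motion:
    - [[0,0,0,-8,0,0,0],[0,0,0,-8,0,0,0],[0,0,12,0,0,0,0],[0,0,20,0,0,0,0],[0,0,20,0,0,0,0],[0,0,12,0,0,0,0],[0,0,0,0,0,0,0]]

```text
clock: 12.53
position: [0.5917, -0.2183, 0.0942]
orientation: [0.995, 0.1, 0.002, 0.002]
wrist_force: [-0.4, 0.5, 0.9]
opening: -0.002
```

```bash
python3 - <<'E'
from h import *
st();c=crop('scene','s8',220,130,90,80,7);s=bot.observe()
for d in(0,10,20,30,40):print(d,((proj(c,s["position"]+[0,0,d/1e3])-[220,130])*7).round(0))
E
```

```text
t 12.53 open -0.00 TCP wheel mm [-245.9   -2.7   44.2] F wheel [0.5 0.3 0.9]
 yaw_y 281.48091557993496 want 281.4  z [ 0.0044 -0.0036 -1.    ] pos [ 0.5917 -0.2183  0.0942]
 turn [ 0.0044 -0.0036  0.0014]
0 [[227. 377.]]
10 [[225. 360.]]
20 [[222. 343.]]
30 [[219. 326.]]
40 [[216. 308.]]
```

View pics/s8.png

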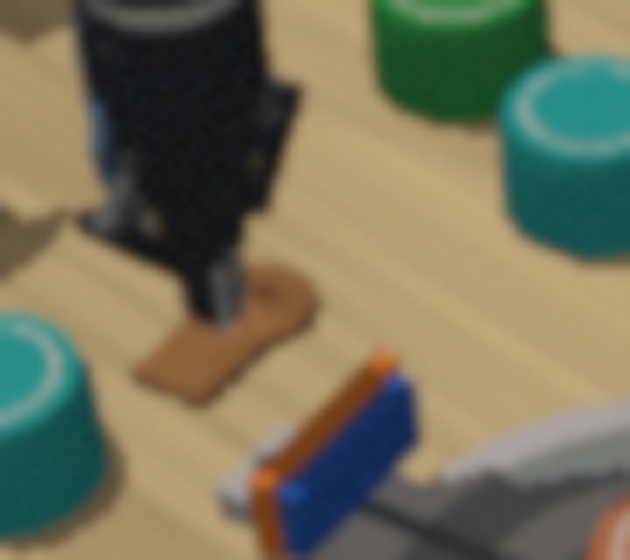

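The tip is at (218,325) in the crop, 30 mm above the reported TCP. That agrees with the other two views. I'll place the TCP 30 mm lower, going down behind the plate and watching the force.

send_rows:
  motion:
    - [[0,-2,-3,10,0.004,-0.004,0],[0,0,0,10,0,0,0],[0,0,0,10,0,0,0],[0,0,0,5,0,0,0],[0,0,0,0,0,0,0]]

```text
clock: 13.0
position: [0.5874, -0.2115, 0.0547]
orientation: [0.995, 0.101, -0.002, -0.002]
wrist_force: [0.2, 0.1, 1.3]
opening: 0.002
```

```bash
python3 -c "from h import *;st()"
```

```text
t 13.00 open 0.00 TCP wheel mm [-2.384e+02  2.000e-01  4.700e+00] F wheel [ 0.1 -0.2  1.3]
 yaw_y 281.5978890535759 want 281.4  z [-0.0035  0.0036 -1.    ] pos [ 0.5874 -0.2115  0.0547]
 turn [-0.0042  0.0027  0.0035]
```

send_rows:
  motion:
    - [[0,0,0,5,-0.004,0.003,0.003],[0,0,0,5,0,0,0],[0,0,0,4,0,0,0],[0,0,0,0,0,0,0]]

```text
clock: 13.33
position: [0.5861, -0.2092, 0.0375]
orientation: [0.995, 0.1, -0.001, -0.001]
wrist_force: [0.0, 0.6, -0.1]
opening: 0.001
```

send_rows:
  motion:
    - [[0,0,-3,0.2,0,0,0],[0,0,-3,0.2,0,0,0],[0,0,-3,0.2,0,0,0],[0,0,-3,0.2,0,0,0],[0,0,-3,0.2,0,0,0],[0,0,-3,0.2,0,0,0]]

```text
clock: 13.83
position: [0.5833, -0.1907, 0.0377]
orientation: [0.995, 0.1, 0.0, -0.0]
wrist_force: [0.0, -0.1, 0.4]
opening: 0.003
```

send_rows:
  motion:
    - [[0,0,-3,0.2,0,0,0],[0,0,-3,0.2,0,0,0],[0,0,-3,0.2,0,0,0],[0,0,-3,0.2,0,0,0],[0,0,-3,0,0,0,0]]

```text
clock: 14.25
position: [0.5809, -0.1771, 0.038]
orientation: [0.995, 0.1, 0.001, 0.003]
wrist_force: [0.8, -1.9, -1.0]
opening: 0.001
```

```bash
python3 -c "from h import *;st();jaw()"
```

```text
t 14.25 open 0.00 TCP wheel mm [-2.034e+02 -2.000e-01 -1.200e+01] F wheel [-2.  -0.4 -1. ]
 yaw_y 281.45804561441116 want 281.4  z [ 0.0023 -0.0055 -1.    ] pos [ 0.5809 -0.1771  0.038 ]
 turn [ 0.0058 -0.0012  0.001 ]
pad x mm -177.0 px err 1.1307462731774494 [263, 186, 17, 24, 190]
```

Contact at 2 N, and the jaw is moving. I'll push on.

send_rows:
  motion:
    - [[0,0,-4,0,0.005,0,0],[0,0,-4,0,0,0,0],[0,0,-4,0,0,0,0],[0,0,-4,0,0,0,0],[0,0,-4,0,0,0,0],[0,0,-4,0,0,0,0],[0,0,-4,0,0,0,0],[0,0,-4,0,0,0,0]]

```text
clock: 14.97
position: [0.5739, -0.144, 0.0379]
orientation: [0.995, 0.099, 0.001, 0.001]
wrist_force: [1.1, -1.9, -0.1]
opening: 0.001
```

```bash
python3 -c "from h import *;st();jaw()"
```

```text
t 14.97 open 0.00 TCP wheel mm [-1.696e+02  1.000e-01 -1.210e+01] F wheel [-2.1 -0.7 -0.1]
 yaw_y 281.3849638898594 want 281.4  z [ 0.0013 -0.0021 -1.    ] pos [ 0.5739 -0.144   0.0379]
 turn [ 0.0024 -0.0009 -0.0003]
pad x mm -141.99999999999997 px err 0.9500470601451989 [272, 190, 18, 24, 195]
```

send_rows:
  motion:
    - [[0,0,-4,0,0.002,-0.001,0],[0,0,-4,0,0,0,0],[0,0,-4,0,0,0,0],[0,0,-4,0,0,0,0],[0,0,-4,0,0,0,0],[0,0,-4,0,0,0,0],[0,0,-4,0,0,0,0],[0,0,-4,0,0,0,0]]

```text
clock: 15.68
position: [0.5665, -0.1089, 0.0379]
orientation: [0.995, 0.099, -0.001, -0.0]
wrist_force: [0.5, -2.9, -0.5]
opening: -0.003
```

send_rows:
  motion:
    - [[0,0,-4,0,0,0,0],[0,0,-4,0,0,0,0],[0,0,-4,0,0,0,0],[0,0,-4,0,0,0,0],[0,0,-4,0,0,0,0],[0,0,-4,0,0,0,0]]

```text
clock: 16.18
position: [0.561, -0.0827, 0.0379]
orientation: [0.995, 0.1, -0.001, -0.0]
wrist_force: [0.1, -3.2, -0.5]
opening: -0.001
```

```bash
python3 -c "from h import *;st();jaw();pot()"
```

```text
t 16.18 open -0.00 TCP wheel mm [-106.9    0.6  -12.1] F wheel [-3.1  0.5 -0.5]
 yaw_y 281.4208308155543 want 281.4  z [-1.3e-03  1.0e-04 -1.0e+00] pos [ 0.561  -0.0827  0.0379]
 turn [-0.0003  0.0012  0.0004]
pad x mm -79.9999999999999 px err 1.060687939831311 [289, 196, 17, 25, 179]
top [300, 180, 29, 29, 517] [0.8 1.8]
scene [303, 199, 34, 36, 889] [ 1.2 -5.6]
```

The gripper body will come near the pot's top, so I'll back off 4 mm and raise 10 mm for clearance before the last 20 mm. That still leaves over 15 mm of overlap with the plate.

send_rows:
  motion:
    - [[0,0,4,0,0,0,0],[0,0,1,-4,0,0,0],[0,0,0,-4,0,0,0],[0,0,0,-4,0,0,0],[0,0,0,0,0,0,0]]

```text
clock: 16.75
position: [0.5616, -0.0851, 0.0507]
orientation: [0.995, 0.1, -0.001, -0.004]
wrist_force: [-0.1, 0.1, -0.4]
opening: 0.002
```

send_rows:
  motion:
    - [[0,0,-3,0,0,0,0],[0,0,-3,0,0,0,0],[0,0,-3,0,0,0,0],[0,0,-3,0,0,0,0],[0,0,-3,0,0,0,0]]

```text
clock: 17.17
position: [0.5595, -0.0729, 0.0515]
orientation: [0.995, 0.099, -0.0, -0.0]
wrist_force: [0.6, -2.8, -0.7]
opening: -0.006
```

```bash
python3 -c "from h import *;st();jaw();pot();crop('scene','s9',255,160,110,90,7)"
```

```text
t 17.17 open -0.01 TCP wheel mm [-97.    0.2   1.5] F wheel [-2.9 -0.  -0.7]
 yaw_y 281.3676561851857 want 281.4  z [-4.e-04  7.e-04 -1.e+00] pos [ 0.5595 -0.0729  0.0515]
 turn [-0.0007  0.0002 -0.0006]
pad x mm -72.9999999999999 px err 2.4938121107034923 [292, 197, 17, 26, 143]
top [300, 180, 28, 29, 500] [3.1 0.1]
scene [304, 199, 33, 36, 876] [ 1.4 -5.2]
```

View pics/s9.png

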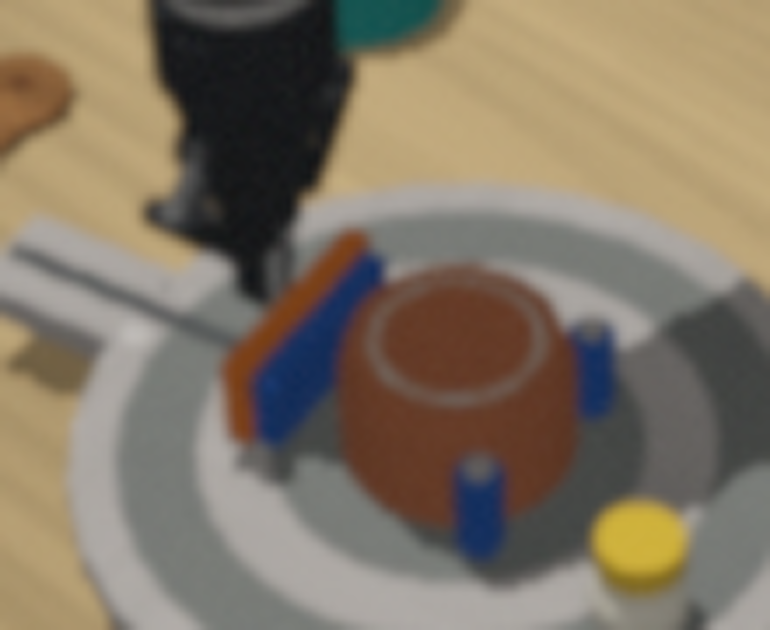

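The crop shows the fingertip behind the plate at (265,290), the pad about 10 mm short of the pot, and the pot at both posts. Now slow steps.

send_rows:
  motion:
    - [[0,0,-2.5,0,0,0,0],[0,0,-2.5,0,0,0,0],[0,0,-2,0,0,0,0]]

```text
clock: 17.62
position: [0.558, -0.066, 0.0515]
orientation: [0.995, 0.099, -0.0, -0.0]
wrist_force: [0.3, -3.1, -0.1]
opening: -0.005
```

send_rows:
  motion:
    - [[0,0,-1.5,0,0,0,0],[0,0,-1.5,0,0,0,0]]

```text
clock: 17.78
position: [0.5574, -0.0629, 0.0515]
orientation: [0.995, 0.099, -0.0, -0.0]
wrist_force: [0.5, -1.9, 0.4]
opening: 0.001
```

send_rows:
  motion:
    - [[0,0,-1.2,0,0,0,0]]

```text
clock: 17.87
position: [0.5571, -0.0616, 0.0515]
orientation: [0.995, 0.099, -0.0, -0.0]
wrist_force: [0.4, -1.9, 0.1]
opening: 0.002
```

```bash
python3 -c "from h import *;st();pot()"
```

```text
t 17.87 open 0.00 TCP wheel mm [-85.4   0.3   1.5] F wheel [-2.  -0.   0.1]
 yaw_y 281.3496356833608 want 281.4  z [-5.e-04  0.e+00 -1.e+00] pos [ 0.5571 -0.0616  0.0515]
 turn [-0.0001  0.0005 -0.0009]
top [300, 180, 25, 29, 434] [ 6.8 -1.2]
scene [304, 199, 33, 36, 876] [ 1.5 -5.1]
```

send_rows:
  motion:
    - [[0,0,-1.2,0,0,0,0]]

```text
clock: 18.05
position: [0.5569, -0.0605, 0.0515]
orientation: [0.995, 0.099, -0.0, 0.0]
wrist_force: [0.4, -6.1, -0.4]
opening: 0.0
```

send_rows:
  motion:
    - [[0,0,-1.2,0,0,0,0]]

```text
clock: 18.13
position: [0.5569, -0.0606, 0.0516]
orientation: [0.995, 0.099, -0.0, 0.002]
wrist_force: [1.6, -7.0, -1.7]
opening: 0.005
```

send_rows:
  motion:
    - [[0,0,-1.2,0,0,0,0]]

```text
clock: 18.22
position: [0.5569, -0.0608, 0.0516]
orientation: [0.995, 0.098, -0.0, 0.003]
wrist_force: [1.5, -5.0, -1.2]
opening: -0.0
```

```bash
python3 -c "from h import *;st();pot()"
```

```text
t 18.22 open -0.00 TCP wheel mm [-84.6   0.3   1.6] F wheel [-5.2 -0.5 -1.2]
 yaw_y 281.2804627325318 want 281.4  z [ 2.0e-04 -6.2e-03 -1.0e+00] pos [ 0.5569 -0.0608  0.0516]
 turn [ 0.0061  0.001  -0.0021]
top [300, 180, 24, 29, 415] [ 8.8 -1.7]
scene [304, 199, 33, 36, 873] [ 1.6 -5. ]
```

The jaw stalled at about 7 N right where predicted (-85), so the pad is on the pot. I'll retreat and check.

send_rows:
  motion:
    - [[0,0,4,0,0.006,0,-0.002],[0,0,12,0,0,0,0],[0,0,15,0,0,0,0],[0,0,10,-20,0,0,0],[0,0,0,-30,0,0,0],[0,0,0,-35,0,0,0],[0,0,0,-35,0,0,0]]

```text
clock: 18.9
position: [0.5575, -0.099, 0.1618]
orientation: [0.995, 0.1, -0.012, -0.012]
wrist_force: [1.6, -0.7, 0.6]
opening: 0.001
```

send_rows:
  motion:
    - [[0,0,35,0,0,0,0],[0,0,35,0,0,0,0],[0,0,35,0,0,0,0],[0,0,35,0,0,0,0],[0,0,20,0,0,0,0],[0,0,0,0,0,0,0]]

```text
clock: 19.4
position: [0.5979, -0.2625, 0.1715]
orientation: [0.995, 0.103, -0.0, -0.012]
wrist_force: [-0.7, 0.4, -0.2]
opening: -0.001
```

```bash
python3 - <<'E'
from h import *
st();pot();c=crop('top','t10',255,140,150,110,5)
print("crop px of seated pot top, pad front top line if touching:")
t=lambda P:((proj(c,P)-[255,140]+.5)*5-.5).round(0).tolist()
print(t(W+[0,0,.06]),t([W-X*.05+Y*y+[0,0,.041] for y in(-.045,.045)]))
E
```

```text
t 19.40 open -0.00 TCP wheel mm [-290.4    0.   121.5] F wheel [ 0.5  0.6 -0.2]
 yaw_y 281.838100844336 want 281.4  z [-0.0028  0.0236 -0.9997] pos [ 0.5979 -0.2625  0.1715]
 turn [-0.0237 -0.002   0.0076]
top [300, 180, 29, 29, 561] [0.4 1.5]
scene [303, 197, 34, 38, 877] [ 0.6 -2.5]
crop px of seated pot top, pad front top line if touching:
[[299.0, 266.0]] [[358.0, 193.0], [381.0, 319.0]]
```

View pics/t10.png

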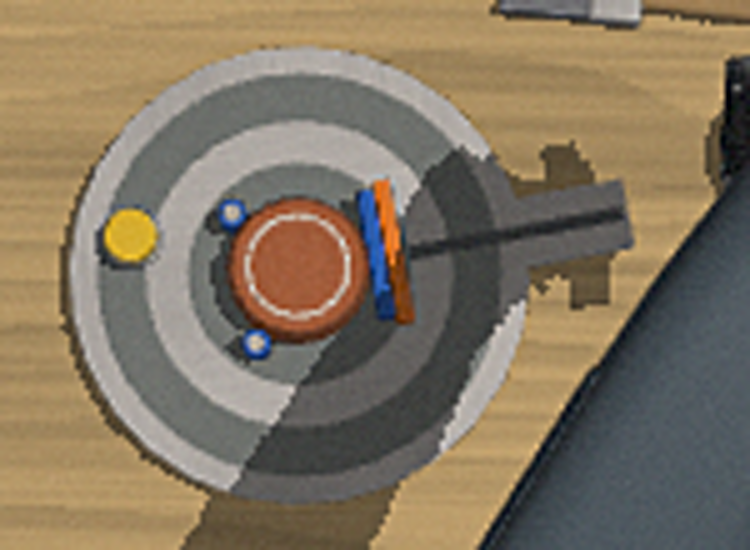

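The top view shows the pot's ring at (298,266), where a seated pot is predicted at (299,266). The pot touches both posts. The pad's front runs from (358,193) to about (378,319), along the predicted contact line. The jar is at (130,235), as it was at the start, and the arm is clear, so I'll hand in.

```bash
python3 -c "from cell import bot;print(bot.finish_job())"
```

```text
the job is handed in; nothing more can be done
None
```

The pot is held on the wheel: it rests against both blue posts, the jaw's blue pad rests against it, and the job is handed in at about 19 s on the robot's clock. I pushed the pot in first with shut fingers, then the orange plate from behind. Nothing was gripped or lifted, and the highest push force I read was about 7 N in both cases.

**Last checks**
- **Pot and posts:** the top view puts the pot within about 1 mm of the seat. Before the jaw was moved, its centre was 58–59 mm from both posts; 60 mm means touching, and the calibration is good to about 2 mm.
- **Pad and pot:** the pad's front lies on the predicted contact line. The push stalled with a jump in force where contact was expected.
- **Bystanders:** the wax jar is where it started, and the arm was clear of everything at hand-in. I did not measure the other bystanders again afterwards.

**What disagreed**
- **Fingertip height:** the images put the real fingertips about 30 mm above the reported tool position. So the pot was pushed near its top rather than low on the wall, but it looked flat on the wheel.
- **First jaw push:** for the same reason, the first pass went over the plate without moving it. I saw this in the camera, went lower and repeated the push.
- **Side camera:** its rough colour-based position for the pot read 2–5 mm off sideways. I relied on the top view instead.

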